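# Feel for the bearing that drags and reject it

### The arm

A 6-joint arm with a two-finger parallel gripper is mounted at the origin on the work surface. World frame = base frame: x ahead of the robot, y to its left, z up, the work surface at z = 0. Lengths are in m, angles in degrees, forces in N, time in s.
With the tool pointing down it reaches from about 0.35 to 0.875 m from the base axis. Payload 4.2 kg.
Tool frame: the origin (TCP) lies at the very end of the fingers, on their centre line; the grasp point (between the pads) lies 19 mm behind it; z points along the fingers, x is the direction in which the jaws open and shut, and the axes are right-handed (so a half turn about z gives the same grasp; the last joint's range is limited). The gripper opens to 87 mm and grips with 3 to 60 N. Pads are 19 mm wide; open, the fingers measure 117 mm over their backs; the gripper's body (75 mm by 190 mm) begins 51 mm behind the grasp point.
Start: joints at [-55.772, 22.042, 0.453, 0, -68.411, -14.817], TCP at [0.208, -0.589, 0.223] pointing down, gripper open.
Joint ranges: [-179.83, 179.83], [-69.29, 118.12], [-61.27, 80.66], [-181.25, 117.63], [-171.15, -9.14], [-177.46, 177.46]. Speed limits (degrees/s): [159.86, 159.86, 180, 180, 180, 180].

### API

Orientations are given as a 3x3 rotation matrix whose columns are the frame's x, y, z axes.
In Python, from station import r gives the robot as it stands.
- The arm moves only by the tool move_arm, never from a script. Its argument "series" is a list that holds one entry, the list of rows, each a list of 7 numbers: the shift along the tool's x, y, z in cm, then the turn, a rotation vector about the tool's x, y, z in degrees, then the opening, from -1 (shut) to 1 (fully open). In form: [[[dx, dy, dz, wx, wy, wz, fingers], ...]]. A call has 1 to 12 rows; each row shifts and turns the commanded pose from where the row before left it, along the tool's axes as they then stand; what a row does not reach is not made up. A row lasts 1/8 s, in which the tool goes at most 62.5 mm and 10.7 degrees, less where a joint would pass 70% of its speed; a pose out of reach is approached as far as the arm can. A call is refused whole if a number of a shift passes 6.25 or a number of a turn 10.7, either way. A call with a gripper value outside its range is refused whole. The fingers move at their own pace and stop on an object; the grip force is fixed at half the most. Time passes only in rows, so rows that do not move let the fingers close. It gives the time, the measured TCP pose, the force and the opening at its end, in the units of the state.
- r.sense(): the state, without advancing time (a new reading comes with each control period).
- r.capture(name): name is "side" or "top" or "wrist"; returns a dict with "color" (384x512x3 uint8, blue, green, red), "fx", "fy", "cx", "cy" (pixels), "rvec" (rotation vector, rad) and "tvec" (3), from world to camera coordinates, as OpenCV has them; the wrist camera has in their place "tool_from_camera" (4x4, takes a point from camera to tool coordinates, whose origin is the TCP and whose axes are the tool frame's). Camera axes: x right, y down, z forward; pixel columns grow to the right and rows downward; lengths in m; the calibration is good to about 2 mm. A picture is of the moment at which its call begins: read the wrist's pose just before it. There is no depth.
- r.finish_job(): hands the job in, once; it reports no verdict.
The state is a dict: "time_s": time; "joints": joint angles; "joint_velocities": joint speeds; "effort": joint torques, N m; "tcp_pos": TCP position; "ee_rot": TCP orientation; "wrist_force": force on the tool from outside, world axes, zero at the start; "moment": the same for the moment, N m; "gripper_width": opening from 0.0 (shut) to 1.0 (fully open).
Only numpy, scipy, OpenCV 4.12 (cv2) and the standard library are available. Lean on these libraries where they do the work, as an engineer would, in place of code of your own. Each camera call takes 0.05 s, during which the arm holds its last target.

### The job

Three spare centrifuge bearing cartridges stand in the rack and one of them drags: first turn the blade on top of each of the three, in its place, by at least 45 degrees away from straight across the rack and leave it turned, feeling how hard it turns. Then lift out the one that drags and set it in the hole of the reject stand, fully home with its flange flat on the block, and let go. Handle them gently, never ramming or pressing a cartridge hard against the blocks; keep the two free-running ones seated in the rack and leave everything else on the bench alone.

Things in the scene. Friction and masses are not known exactly. Their poses are not given: they have to be found in the camera images.
- place_1 (a point): Middle of the mouth of one end hole of a fixed aluminium rack (80 x 275 x 50 mm), level with its top, 50 mm above the bench. Three blind holes (46 mm wide, 36 mm deep) lie in a row along y, 90 mm apart. Two dark rails along y (6 mm wide, 6 mm high, 59 mm apart) keep the square flanges from turning. x across the row, z up. Each hole holds a cartridge, loose by up to 1 mm.
- place_2 (a point): Same for the middle hole. The cartridges look alike: steel, 0.5 kg; round spigot (44 mm wide, 32 mm long, foot chamfered) in the hole; square flange (56 x 56 x 8 mm), its underside on the block's top when fully home; above it a 20 mm spindle, topped by an upright turning blade 80 mm long, 10 mm thick, centred on the axis, its faces 24 to 50 mm above the block's top.
- place_3 (a point): Same for the other end hole. Blades turn both ways for several rad and stay where left; at the start each lies along the rack's x, across the row, within 0.15 rad. Two turn with about 0.015 N m of drag (pushed near the blade's end, well under 1 N); the third, in any of the three places, drags with about 0.18 N m (5 to 7 N near the end).
- stand_hole (a point): Fixed reject stand: square grey block 90 x 90 x 50 mm on a 110 mm foot plate, with one blind hole (46 mm across, 36 mm deep, mouth chamfered 2 mm), no rails: a cartridge may stand in it at any yaw. This point: centre of the hole's mouth, level with the block's top, 50 mm above the bench; z up.
- jar: Bystander: small amber jar, 52 mm across, 70 mm tall; origin under its centre.
- slide_box: Bystander: closed wooden slide box 85 x 100 x 35 mm; origin under its centre.
- screwdriver: Bystander: a screwdriver lying on the bench beyond the rack's right end.
- beaker: Bystander: clear open beaker, 56 mm across, 70 mm tall; origin under its centre.
There are look-alikes about, which are no part of the job. What is shaped like the part that bears stand_hole but green or red is not meant.

How it is judged (in metres and radians):
On the way, in this order (a step that is already met when the one before it is completed fails the run):
1. all three blades have been turned at least 0.5 rad from straight across the rack, and left turned, with all three cartridges in the rack ((value of joint free_hub_1 above 0.5 rad or value of joint free_hub_1 below -0.5 rad) and (value of joint dragging_hub above 0.5 rad or value of joint dragging_hub below -0.5 rad) and (value of joint free_hub_2 above 0.5 rad or value of joint free_hub_2 below -0.5 rad) and x of free_flange_1 in the frame of place_2 between -0.004 and 0.004 m and height (world z) of each of free_flange_1, dragging_flange, free_flange_2 below 0.052 m and angle between each of free_flange_1, dragging_flange, free_flange_2's own z axis and vertical below 0.06 rad and distance of each of free_flange_1, dragging_flange, free_flange_2 from where it was at the start of the episode below 0.008 m and x of dragging_flange in the frame of place_2 between -0.004 and 0.004 m and x of free_flange_2 in the frame of place_2 between -0.004 and 0.004 m), for 0.2 s.
2. the cartridge that drags has been lifted clear of the rack (height (world z) of dragging_flange above 0.086 m), for 0.1 s.
At the end, for the whole second after the job is handed in: The dragging cartridge rests in the reject stand's hole: within 4 mm of its centre, flange within 2 mm of the block's top, level within 0.06 rad. The other two stay in their rack places, within 2 mm of fully down, blades still at least 0.5 rad from straight across (horizontal distance between dragging_flange and stand_hole below 0.004 m and height (world z) of each of dragging_flange, free_flange_1, free_flange_2 below 0.052 m and angle between each of dragging_flange, free_flange_1, free_flange_2's own z axis and vertical below 0.06 rad and angular speed of dragging_cartridge below 0.2 rad/s and linear speed of dragging_cartridge below 0.02 m/s and x of free_flange_1 in the frame of place_2 between -0.004 and 0.004 m and distance of each of free_flange_1, free_flange_2 from where it was at the start of the episode below 0.008 m and (value of joint free_hub_1 above 0.5 rad or value of joint free_hub_1 below -0.5 rad) and x of free_flange_2 in the frame of place_2 between -0.004 and 0.004 m and (value of joint free_hub_2 above 0.5 rad or value of joint free_hub_2 below -0.5 rad)); the robot touches nothing.
It fails at once if a free-running cartridge is lifted more than 12 mm (height (world z) of any of free_flange_1, free_flange_2 above 0.062 m).
It fails at once if a cartridge is pressed or rammed against the rack or the stand with more than 30 N (contact force between any of free_cartridge_1, dragging_cartridge, free_cartridge_2 and rack above 30 N or contact force between any of free_cartridge_1, dragging_cartridge, free_cartridge_2 and stand above 30 N).
It fails at once if a bystander is moved more than 30 mm (distance of any of jar, slide_box, screwdriver, beaker from where it was at the start of the episode above 0.03 m).
It also fails if it takes over 59 s, if anything falls off the work surface, if the arm or the gripper's body presses on something with over 40 N, if the wrist force passes 120 N, or if a joint passes its speed limit or range.

## Working session

There is one attempt and no reset: what is moved stays moved. The work goes in short steps, Python scripts to look and compute and a tool call to move; the robot and the scene stay as the last step left them, time stands still between calls to the robot, and variables do not carry over. Pictures are saved under pics/ and viewed, and the job is handed in when it is done.

Besides the shell and the picture viewer there is one more tool, called as a command line: name --argument value ..., lists and objects as JSON in quotes. move_arm: Moves the arm, as the interface text tells. Its arguments: {"type":"object","properties":{"series":{"type":"array","items":{"type":"array","items":{"type":"array","items":{"type":"number"}}}}},"required":["series"]}

```bash
ls; mkdir -p pics; python3 - <<'E'
from station import r
import cv2
s=r.sense();print(s)
for n in("side","top","wrist"):
    c=r.capture(n);cv2.imwrite(f"pics/{n}0.png",c["color"]);print(n,{k:v for k,v in c.items() if k!="color"})
E
```

```text
pics
{'time_s': 0.0, 'joints': array([-5.57714784e+01,  2.20910957e+01,  3.81413463e-01, -2.86511967e-02,
       -6.84120603e+01, -1.48160652e+01]), 'joint_velocities': array([-0.13802337,  0.02657235, -0.0486005 ,  0.10584303, -0.03966575,
       -0.0621785 ]), 'effort': array([-2.17899183e-04, -3.90659881e+01,  1.87408358e+01,  4.21979517e+00,
        1.11531367e-02, -1.92418211e-04]), 'tcp_pos': array([ 0.20754453, -0.58890376,  0.22146812]), 'ee_rot': array([[-3.32191307e-01,  9.43211682e-01, -8.10722184e-04],
       [ 9.43209528e-01,  3.32192283e-01,  2.01830455e-03],
       [ 2.17300408e-03, -9.42176623e-05, -9.99997635e-01]]), 'wrist_force': array([ 0.43343693, -0.44499573,  0.44568967]), 'moment': array([-0.02303139, -0.0046607 , -0.00255804]), 'gripper_width': 1.0012511326895965}
side {'fx': 469.0811894974648, 'fy': 469.0811894974648, 'cx': 247.43589877335262, 'cy': 198.11148755669618, 'rvec': array([ 0.59817415, -2.54816504,  1.3375726 ]), 'tvec': array([0.46253257, 0.19751473, 1.17978466])}
top {'fx': 442.347708428266, 'fy': 442.347708428266, 'cx': 258.2896946133409, 'cy': 200.45009170488032, 'rvec': array([ 2.15454774, -2.21726833,  0.07654784]), 'tvec': array([0.03053787, 0.51495267, 1.20311829])}
wrist {'fx': 311.88987164629145, 'fy': 311.88987164629145, 'cx': 255.79130654096704, 'cy': 191.11772742898467, 'tool_from_camera': array([[ 9.99999965e-01,  2.32551563e-04, -1.28468349e-04,
        -1.42403974e-03],
       [-1.87740194e-04,  9.60684138e-01,  2.77643568e-01,
        -7.51470375e-02],
       [ 1.87983951e-04, -2.77643534e-01,  9.60684148e-01,
        -1.62219429e-01],
       [ 0.00000000e+00,  0.00000000e+00,  0.00000000e+00,
         1.00000000e+00]])}
```

View pics/top0.png

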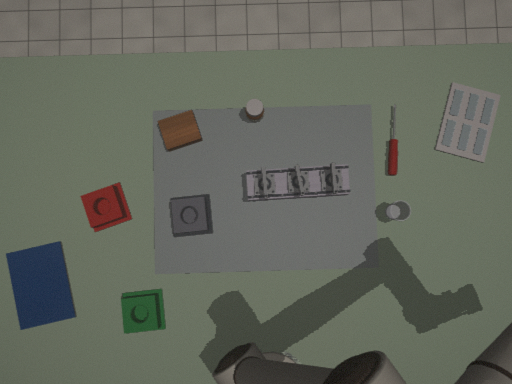

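View pics/side0.png

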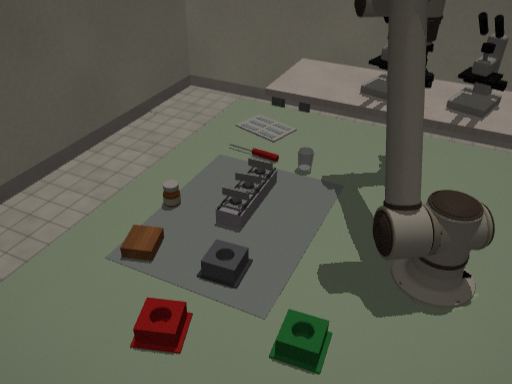

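View pics/wrist0.png

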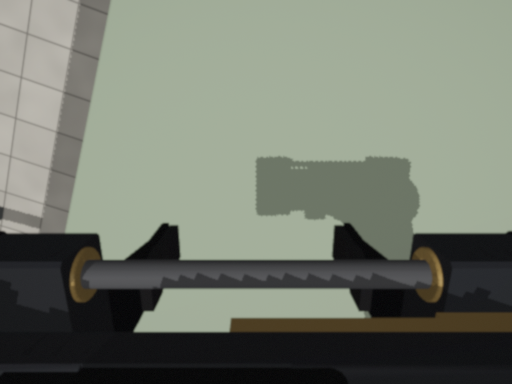

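The top view shows the rack at about (298,182) with blades near (264,183), (299,180) and (334,178). There are three candidate stands: grey (190,215), red (106,207) and green (143,311). Only the grey one fits, so I'll enlarge it to confirm.

```bash
cat > h.py <<'E'
import numpy as np,cv2
from station import r
def ray(c,u,v):
    R=cv2.Rodrigues(np.array(c["rvec"]))[0];t=np.array(c["tvec"])
    o=-R.T@t; d=R.T@np.array([(u-c["cx"])/c["fx"],(v-c["cy"])/c["fy"],1]); return o,d
def px(c,u,v,z):
    o,d=ray(c,u,v); return o+d*(z-o[2])/d[2]
def proj(c,P):
    R=cv2.Rodrigues(np.array(c["rvec"]))[0]
    p=(R@np.atleast_2d(P).T).T+np.array(c["tvec"])
    return np.c_[c["fx"]*p[:,0]/p[:,2]+c["cx"],c["fy"]*p[:,1]/p[:,2]+c["cy"]]
def wrist(name):
    s=r.sense(); c=r.capture("wrist"); T=np.eye(4);T[:3,:3]=s["ee_rot"];T[:3,3]=s["tcp_pos"]
    W=T@c["tool_from_camera"]; Ri=W[:3,:3].T
    c["rvec"]=cv2.Rodrigues(Ri)[0].ravel(); c["tvec"]=-Ri@W[:3,3]
    cv2.imwrite(name,c["color"]); np.savez(name+".npz",**c); return c
E
python3 - <<'E'
from h import *
c=r.capture("top");I=c["color"]
a=cv2.resize(I[155:245,155:365],None,fx=3.8,fy=3.8,interpolation=cv2.INTER_CUBIC);cv2.imwrite("pics/topcrop.png",a)
for u,v,z in[(190,215,.05),(264,183,.05),(299,180,.05),(334,178,.05),(247,200,.0),(350,194,.0),(255,108,.07),(180,130,.035),(393,155,.01),(393,212,.03)]:print(u,v,px(c,u,v,z).round(3))
E
```

```text
190 215 [0.48 0.2  0.05]
264 183 [ 0.56  -0.001  0.05 ]
299 180 [ 0.565 -0.096  0.05 ]
334 178 [ 0.568 -0.19   0.05 ]
247 200 [0.519 0.047 0.   ]
350 194 [ 0.528 -0.242  0.   ]
255 108 [0.761 0.018 0.07 ]
180 130 [0.715 0.226 0.035]
393 155 [ 0.633 -0.365  0.01 ]
393 212 [ 0.473 -0.351  0.03 ]
```

View pics/topcrop.png

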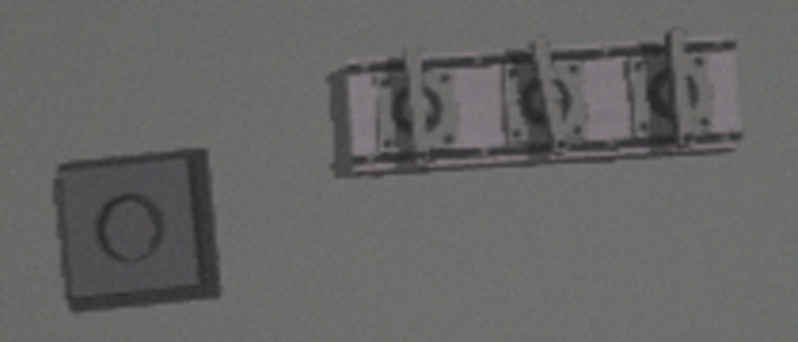

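Grey stand confirmed at about (190,215): grey square block with an open hole. Next I'll bring the wrist camera over the rack.

move_arm --series '[[[3.4,4.0,-0.5,0,0,0,1],[3.4,4.0,-0.5,0,0,0,1],[3.4,4.0,-0.5,0,0,0,1],[3.4,4.0,-0.5,0,0,0,1],[3.4,4.0,-0.5,0,0,0,1],[3.4,4.0,-0.5,0,0,0,1],[3.4,4.0,-0.5,0,0,0,1],[3.4,4.0,-0.5,0,0,0,1],[3.4,4.0,0,0,0,0,1],[3.4,4.0,0,0,0,0,1],[3,3.8,0,0,0,8.8,1],[0,0,0,0,0,8.8,1]]]'

```text
time_s: 1.7
tcp_pos: [0.4992, -0.0924, 0.2621]
ee_rot: [[-0.031, 1.0, -0.0], [1.0, 0.031, 0.0], [0.0, -0.0, -1.0]]
wrist_force: [-0.3, 0.3, 0.0]
gripper_width: 0.998
```

```bash
python3 - <<'E'
from h import *
s=r.sense();print(s['time_s'],s['tcp_pos'],s['ee_rot'],s['joint_velocities'])
c=wrist("pics/w1.png")
E
```

```text
1.7 [ 0.49919638 -0.09236022  0.26206606] [[-3.06708811e-02  9.99529467e-01 -3.77577172e-04]
 [ 9.99529506e-01  3.06709727e-02  2.39368758e-04]
 [ 2.50836786e-04 -3.70057874e-04 -9.99999900e-01]] [ -2.25446584  -1.00620662  -1.35200819   0.09627654  -0.7271768
 -68.8215968 ]
```

View pics/w1.png

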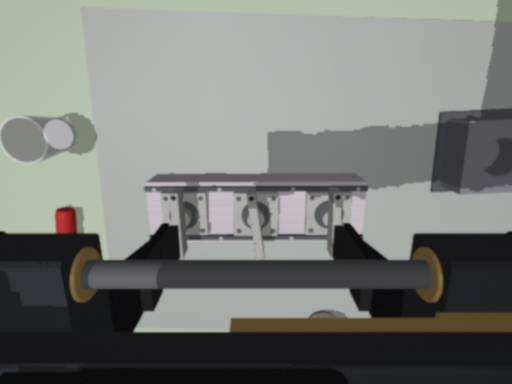

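The wrist picture has the rack at (255,210), the stand at (490,155) and the beaker at (35,138). The fingers hide the blades' far ends and the wrist was still turning, so I'll shift forward and retake it settled.

move_arm --series '[[[2,5,0,0,0,0,1],[2,3,0,0,0,0,1],[0,0,0,0,0,0,1],[0,0,0,0,0,0,1]]]'

```text
time_s: 2.25
tcp_pos: [0.5759, -0.0528, 0.2622]
ee_rot: [[-0.032, 0.999, -0.001], [0.999, 0.032, -0.0], [-0.0, -0.001, -1.0]]
wrist_force: [-0.2, 0.1, -0.8]
gripper_width: 1.002
```

```bash
python3 - <<'E'
from h import *
s=r.sense();print(s['time_s'],s['tcp_pos'],s['ee_rot'][:,0],s['joint_velocities'].round(1),s['moment'],s['wrist_force'])
c=wrist("pics/w2.png")
I=c["color"];cv2.imwrite("pics/w2a.png",cv2.resize(I[90:290,110:360],None,fx=3,fy=3,interpolation=cv2.INTER_CUBIC))
cv2.imwrite("pics/w2b.png",cv2.resize(I[60:260,330:512],None,fx=3,fy=3,interpolation=cv2.INTER_CUBIC))
E
```

```text
2.25 [ 0.57591723 -0.05282444  0.26221288] [-3.23265807e-02  9.99477353e-01 -1.14162243e-04] [-0.4 -1.  -0.4  0.   0.1 -0.3] [-0.0695189   0.03659825 -0.01007153] [-0.18606714  0.10145378 -0.80009748]
```

View pics/w2a.png

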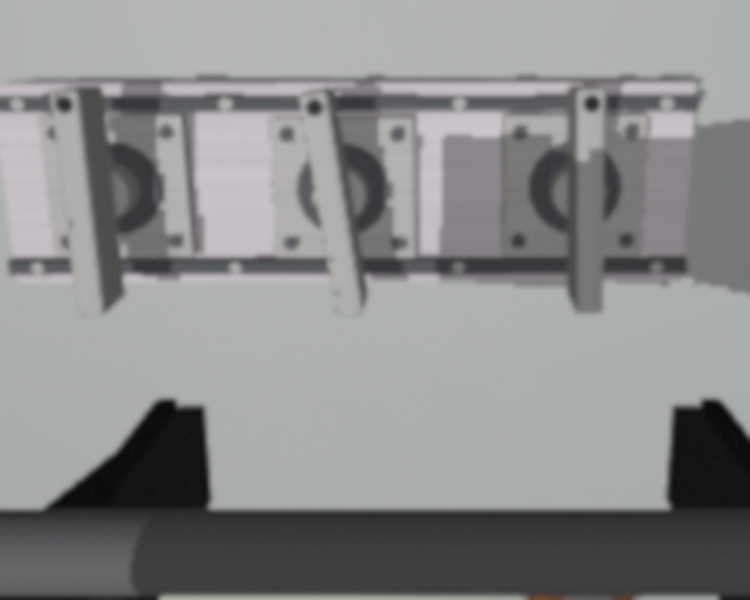

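View pics/w2b.png

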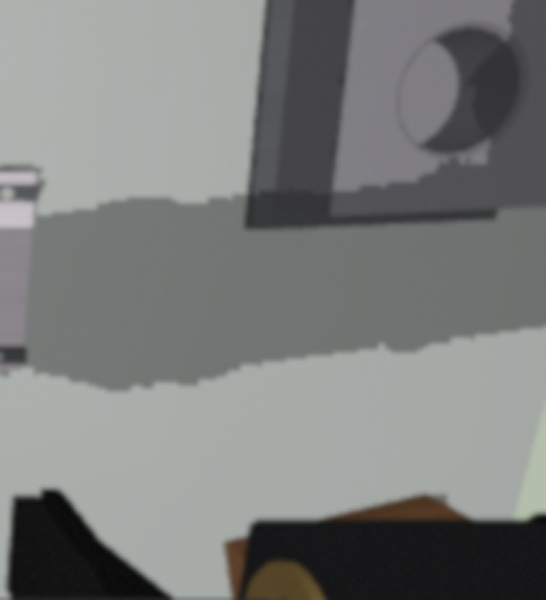

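```bash
python3 - <<'E'
from h import *
c=dict(np.load("pics/w2.png.npz"))
A=lambda u,v,z:px(c,u/3+110,v/3+90,z)
for n,a,b in(("A",(64,93),(91,313)),("B",(315,92),(347,312)),("C",(591,90),(589,312))):
    p,q=A(*a,.1),A(*b,.1);d=q-p
    print(n,((p+q)/2).round(4),"len",np.linalg.norm(d).round(4),"ang",np.degrees(np.arctan2(d[1],d[0])).round(1))
# screws (z=.058)
for n,pts in(("B",[(287,133),(398,132),(291,243),(399,243)]),("C",[(520,132),(632,131),(518,241),(627,240)])):
    P=np.array([A(*p,.058) for p in pts]);print(n,P.mean(0).round(4),P.round(4)[:,:2].tolist())
for n,p in(("inner edge rail near L",(10,96)),("R",(695,96)),("far L",(10,259)),("far R",(685,259))):print(n,A(*p,.056).round(4))
print("stand",px(c,330+460/3,60+89/3,.05).round(4), px(c,330+398/3,60+89/3,.05).round(4),px(c,330+522/3,60+89/3,.05).round(4))
t=r.capture("top");cv2.imwrite("pics/top1.png",cv2.resize(t["color"][160:240,160:360],None,fx=4,fy=4,interpolation=cv2.INTER_CUBIC))
E
```

```text
A [ 0.5636 -0.1804  0.1   ] len 0.0778 ang 2.7
B [ 0.5604 -0.0916  0.1   ] len 0.0783 ang 8.3
C [ 0.5571 -0.0011  0.1   ] len 0.0785 ang 3.9
B [ 0.5611 -0.0913  0.058 ] [[0.5401, -0.1134], [0.5383, -0.0704], [0.5836, -0.1123], [0.5822, -0.0691]]
C [ 0.5574 -0.0007  0.058 ] [[0.5368, -0.0232], [0.535, 0.0201], [0.5799, -0.0216], [0.578, 0.022]]
inner edge rail near L [ 0.5297 -0.2202  0.056 ]
R [0.5211 0.0436 0.056 ]
far L [ 0.5944 -0.2262  0.056 ]
far R [0.5855 0.0465 0.056 ]
stand [0.4801 0.203  0.05  ] [0.4809 0.1794 0.05  ] [0.4794 0.2266 0.05  ]
```

View pics/top1.png

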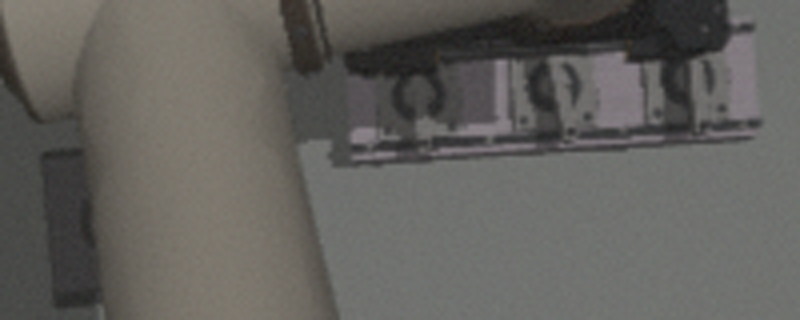

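The measurements agree with each other. Rack yaw is about 2°, and the blade centres are A (0.5636,-0.180), B (0.561,-0.0915) and C (0.557,-0.001). The stand hole is at (0.480,0.203). I'll go above B and check the straddle.

move_arm --series '[[[-3.8,-1.6,2,0,0,-6.4,0],[0,0,4,0,0,0,-0.1],[0,0,4,0,0,0,-0.1],[0,0,4,0,0,0,-0.1],[0,0,0,0,0,0,-0.1],[0,0,0,0,0,0,-0.1]]]'

```text
time_s: 3.1
tcp_pos: [0.5628, -0.0913, 0.1245]
ee_rot: [[-0.143, 0.99, 0.003], [0.99, 0.143, -0.0], [-0.001, 0.003, -1.0]]
wrist_force: [0.7, -0.2, 0.4]
gripper_width: 0.472
```

```bash
python3 - <<'E'
from h import *
s=r.sense();print(s['time_s'],s['tcp_pos'],s['ee_rot'][:,1],s['joint_velocities'].round(1),s['moment'],s['wrist_force'],s['joints'],s['gripper_width'])
c=wrist("pics/w3.png")
E
```

```text
3.1 [ 0.56281356 -0.09127873  0.12453521] [0.98968067 0.14325858 0.00302643] [ 0.2 -0.7  1.1 -0.1  0.3 -0.1] [ 0.04645826 -0.03443505  0.00196959] [ 0.748735   -0.19166733  0.42074736] [ 7.09179684e+00  2.17875668e+01 -1.52880690e+01  6.22729849e-02
 -5.27499532e+01 -8.88930066e+01] 0.47197486569985564
```

View pics/w3.png

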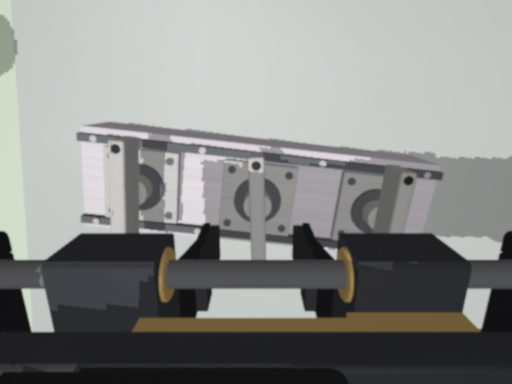

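The blade (257,200) lies midway between the fingers. Next I'll descend, narrow to about 17 mm and turn CCW, reading the moment while pushing.

move_arm --series '[[[0,-0.2,2.3,0,0,0,-0.2],[0,0,2.3,0,0,0,-0.4],[0,0,0,0,0,0,-0.6],[0,0,0,0,0,0,-0.6],[0,0,0,0,0,0,-0.6],[0,0,0,0,0,-6,-0.6],[0,0,0,0,0,-6,-0.6],[0,0,0,0,0,-6,-0.6],[0,0,0,0,0,-6,-0.6],[0,0,0,0,0,-6,-0.6]]]'

```text
time_s: 4.4
tcp_pos: [0.5605, -0.0908, 0.0775]
ee_rot: [[-0.621, 0.784, 0.002], [0.784, 0.621, 0.001], [-0.001, 0.002, -1.0]]
wrist_force: [-0.2, 0.8, 0.1]
gripper_width: 0.199
```

```bash
cat > st.py <<'E'
from h import *
s=r.sense();print(round(s['time_s'],2),s['tcp_pos'].round(4),"phi",np.degrees(np.arctan2(s['ee_rot'][1,1],s['ee_rot'][0,1])).round(1),"tilt",s['ee_rot'][:2,2].round(4),"M",s['moment'].round(3),"F",s['wrist_force'].round(2),"g",round(s['gripper_width']*87,1),"j",s['joints'].round(1))
E
python3 st.py
```

```text
4.4 [ 0.5605 -0.0908  0.0775] phi 38.4 tilt [0.002  0.0005] M [0.434 0.049 0.013] F [-0.17  0.77  0.09] g 17.3 j [  7.1  24.8 -18.5  -0.  -46.6 -58.7]
```

move_arm --series '[[[0,0,0,0,0,-6,-0.6],[0,0,0,0,0,-6,-0.6],[0,0,0,0,0,-6,-0.6]]]'

```text
time_s: 4.78
tcp_pos: [0.5604, -0.0908, 0.0776]
ee_rot: [[-0.833, 0.553, 0.002], [0.553, 0.833, 0.001], [-0.001, 0.001, -1.0]]
wrist_force: [-0.7, 1.9, 0.2]
gripper_width: 0.199
```

```bash
python3 st.py
```

```text
4.78 [ 0.5604 -0.0908  0.0776] phi 56.4 tilt [0.0019 0.0005] M [0.403 0.177 0.   ] F [-0.66  1.85  0.2 ] g 17.4 j [  7.1  24.8 -18.5  -0.  -46.6 -40.7]
```

move_arm --series '[[[0,0,0,0,0,-6,-0.6],[0,0,0,0,0,-6,-0.6],[0,0,0,0,0,-6,-0.6]]]'

```text
time_s: 5.15
tcp_pos: [0.5602, -0.0908, 0.0775]
ee_rot: [[-0.963, 0.269, 0.002], [0.269, 0.963, 0.001], [-0.001, 0.001, -1.0]]
wrist_force: [-0.3, 1.5, 0.4]
gripper_width: 0.201
```

```bash
python3 st.py
```

```text
5.15 [ 0.5602 -0.0908  0.0775] phi 74.4 tilt [0.0015 0.0005] M [ 0.425  0.2   -0.001] F [-0.33  1.47  0.38] g 17.5 j [  7.1  24.8 -18.5  -0.  -46.6 -22.7]
```

B turned with about 1.5 N at a short lever, so it's free-running. I'll back off to the middle of the play and lift away.

move_arm --series '[[[0,0,0,0,0,6,-0.6],[0,0,0,0,0,6,-0.6],[0,0,0,0,0,6,-0.6],[0,0,0,0,0,0,-0.4],[0,0,-1,0,0,0,-0.2],[0,0,-3,0,0,0,0],[0,0,-3,0,0,8,0],[0,0,-4,0,0,8,0],[0,0,-3,0,0,8,0],[0,0,0,0,0,8,0],[0,0,0,0,0,8,0],[0,0,0,0,0,0,0]]]'

```text
time_s: 6.65
tcp_pos: [0.5599, -0.0912, 0.2175]
ee_rot: [[-0.282, 0.96, 0.001], [0.96, 0.282, 0.0], [-0.0, 0.001, -1.0]]
wrist_force: [0.5, -0.2, -0.4]
gripper_width: 0.502
```

```bash
python3 st.py; python3 - <<'E'
from h import *
c=wrist("pics/w4.png")
E
```

```text
6.65 [ 0.5599 -0.0912  0.2175] phi 16.4 tilt [0.0013 0.0001] M [-0.     0.021 -0.035] F [ 0.51 -0.19 -0.4 ] g 43.7 j [  7.1  16.6  -8.4   0.  -65.  -80.8]
```

View pics/w4.png

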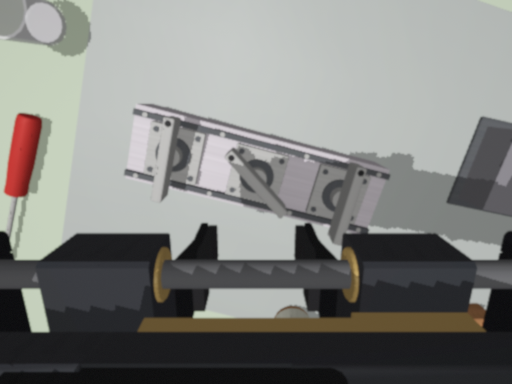

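```bash
python3 - <<'E'
from h import *
c=dict(np.load("pics/w4.png.npz"))
for a,b in(((231,153),(282,214)),((169,122),(159,198)),((361,170),(338,240))):
    p,q=px(c,*a,.1),px(c,*b,.1);d=q-p;print(((p+q)/2).round(4),np.linalg.norm(d).round(4),np.degrees(np.arctan2(d[1],d[0])).round(1))
E
```

```text
[ 0.5593 -0.0915  0.1   ] 0.0753 55.3
[ 0.5624 -0.179   0.1   ] 0.0714 4.4
[ 0.5553 -0.002   0.1   ] 0.0717 3.5
```

B's blade now sits at about 55°. Next is C: I'll straddle its far end and sweep along the arc, where the lever is long and the force gentle.

move_arm --series '[[[4,2.6,0,0,0,0,-0.2],[4.1,2.6,0,0,0,0,-0.3],[0,0,3,0,0,6.2,-0.3],[0,0,3,0,0,6.2,-0.3],[0,0,2,0,0,0,-0.3],[0,0,0,0,0,0,-0.3]]]'

```text
time_s: 7.45
tcp_pos: [0.5861, 0.0009, 0.1351]
ee_rot: [[-0.068, 0.998, -0.004], [0.998, 0.068, -0.001], [-0.001, -0.004, -1.0]]
wrist_force: [-0.2, -0.9, -0.5]
gripper_width: 0.351
```

```bash
python3 st.py; python3 - <<'E'
from h import *
c=wrist("pics/w5.png")
E
```

```text
7.45 [0.5861 0.0009 0.1351] phi 3.9 tilt [-0.0038 -0.0009] M [-0.063 -0.02   0.041] F [-0.16 -0.88 -0.47] g 30.5 j [  15.9   22.7  -12.    -0.   -55.5 -102. ]
```

View pics/w5.png

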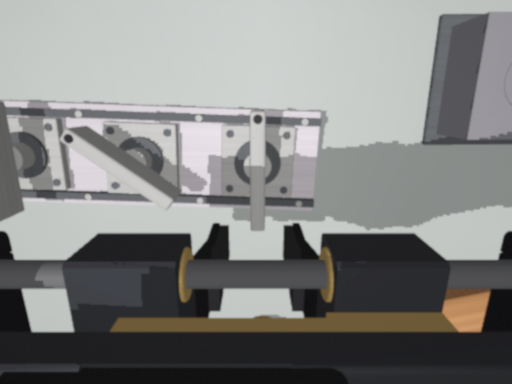

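C's blade (258,170) lines up midway between the fingers (228–284). I'll descend, narrow to 20 mm and sweep.

move_arm --series '[[[0,0,2.9,0,0,0,-0.3],[0,0,2.8,0,0,0,-0.3],[0,0,0,0,0,0,-0.54],[0,0,0,0,0,0,-0.54],[0.26,-0.01,0,0,0,-5,-0.54],[0.26,-0.01,0,0,0,-5,-0.54],[0.26,-0.01,0,0,0,-5,-0.54]]]'

```text
time_s: 8.38
tcp_pos: [0.5874, 0.0087, 0.082]
ee_rot: [[-0.326, 0.945, 0.005], [0.945, 0.326, 0.0], [-0.001, 0.004, -1.0]]
wrist_force: [1.8, -4.8, -0.2]
gripper_width: 0.231
```

```bash
python3 st.py
```

```text
8.38 [0.5874 0.0087 0.082 ] phi 19.0 tilt [0.0047 0.    ] M [-1.279 -0.33  -0.021] F [ 1.78 -4.8  -0.15] g 20.1 j [ 16.7  26.  -15.5   0.1 -48.2 -87.7]
```

move_arm --series '[[[0.26,-0.01,0,0,0,-5,-0.54],[0.26,-0.01,0,0,0,-5,-0.54]]]'

```text
time_s: 8.62
tcp_pos: [0.5857, 0.0129, 0.0821]
ee_rot: [[-0.485, 0.874, 0.005], [0.874, 0.485, -0.0], [-0.003, 0.004, -1.0]]
wrist_force: [2.2, -3.6, -2.3]
gripper_width: 0.229
```

```bash
python3 st.py
```

```text
8.62 [0.5857 0.0129 0.0821] phi 29.0 tilt [ 0.0053 -0.0005] M [-1.302 -0.646 -0.075] F [ 2.24 -3.6  -2.34] g 19.9 j [ 17.2  25.9 -15.8   0.2 -48.  -78.2]
```

move_arm --series '[[[0.26,-0.01,0,0,0,-5,-0.54],[0.26,-0.01,0,0,0,-5,-0.54],[0.26,-0.01,0,0,0,-5,-0.54]]]'

```text
time_s: 9.0
tcp_pos: [0.5817, 0.0195, 0.0821]
ee_rot: [[-0.695, 0.719, 0.007], [0.719, 0.695, 0.0], [-0.005, 0.005, -1.0]]
wrist_force: [3.0, -3.6, -1.2]
gripper_width: 0.226
```

```bash
python3 st.py
```

```text
9.0 [0.5817 0.0195 0.0821] phi 44.0 tilt [0.0067 0.0001] M [-0.996 -0.963 -0.056] F [ 3.03 -3.61 -1.22] g 19.7 j [ 17.9  25.5 -16.4   0.2 -47.7 -64. ]
```

move_arm --series '[[[0.26,-0.01,0,0,0,-5,-0.54],[0.26,-0.01,0,0,0,-5,-0.54],[0.26,-0.01,0,0,0,-5,-0.54],[0.26,-0.01,0,0,0,-5,-0.54]]]'

```text
time_s: 9.5
tcp_pos: [0.5742, 0.0262, 0.0824]
ee_rot: [[-0.899, 0.438, 0.009], [0.438, 0.899, 0.001], [-0.007, 0.005, -1.0]]
wrist_force: [5.0, -3.1, -2.1]
gripper_width: 0.23
```

```bash
python3 st.py
```

```text
9.5 [0.5742 0.0262 0.0824] phi 64.0 tilt [0.0087 0.001 ] M [-0.701 -1.229 -0.027] F [ 4.99 -3.07 -2.11] g 20.0 j [ 18.8  24.9 -17.5   0.1 -47.1 -44.9]
```

C pushes back steadily with about 5 N at the 35 mm lever, so C drags. I'll back off and then do A the same way.

move_arm --series '[[[-0.25,0,0,0,0,3,-0.5],[-0.25,0,0,0,0,3,-0.4],[0,0,0,0,0,0,-0.3],[0,0,-2,0,0,0,-0.3],[0,0,-5,0,0,0,-0.2],[0,0,-5,0,0,8,-0.2],[0,0,-2,0,0,8,-0.2],[0,0,0,0,0,8,-0.2],[0,0,0,0,0,8,-0.2],[0,0,0,0,0,8,-0.2],[0,0,0,0,0,8,-0.2],[0,0,0,0,0,8,-0.2]]]'

```text
time_s: 11.0
tcp_pos: [0.5752, 0.0237, 0.2208]
ee_rot: [[-0.028, 1.0, 0.002], [1.0, 0.028, 0.0], [0.0, 0.002, -1.0]]
wrist_force: [0.0, 0.0, -0.1]
gripper_width: 0.398
```

```bash
python3 st.py; python3 - <<'E'
from h import *
c=wrist("pics/w6.png")
E
```

```text
11.0 [0.5752 0.0237 0.2208] phi 1.6 tilt [0.0018 0.0004] M [ 0.017  0.003 -0.015] F [ 0.03  0.03 -0.08] g 34.7 j [  18.5   17.3   -6.9    0.   -65.7 -106.9]
```

View pics/w6.png

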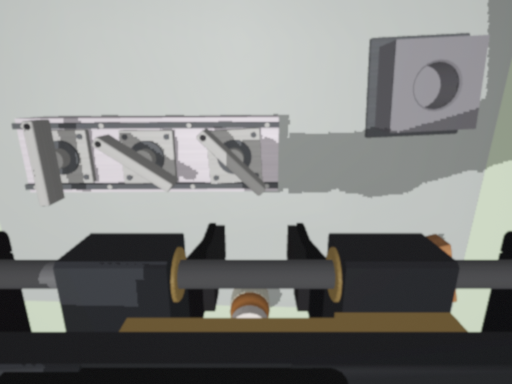

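```bash
python3 - <<'E'
from h import *
c=dict(np.load("pics/w6.png.npz"))
for a,b in(((205,134),(260,189)),((101,139),(168,187)),((33,123),(48,202))):
    p,q=px(c,*a,.1),px(c,*b,.1);d=q-p;print(((p+q)/2).round(4),np.linalg.norm(d).round(4),np.degrees(np.arctan2(d[1],d[0])).round(1))
print(px(c,436.2,86,.05).round(4),px(c,413,86,.05).round(4),px(c,459,86,.05).round(4))
I=c["color"];cv2.imwrite("pics/w6b.png",cv2.resize(I[20:150,350:512],None,fx=4,fy=4,interpolation=cv2.INTER_CUBIC))
cv2.imwrite("pics/w6a.png",cv2.resize(I[100:220,0:300],None,fx=2.6,fy=2.6,interpolation=cv2.INTER_CUBIC))
E
```

```text
[0.5554 0.0013 0.1   ] 0.0713 45.6
[ 0.5592 -0.0888  0.1   ] 0.0724 53.3
[ 0.5621 -0.1758  0.1   ] 0.0738 1.3
[0.4811 0.2027 0.05  ] [0.4817 0.1793 0.05  ] [0.4804 0.2258 0.05  ]
```

View pics/w6b.png

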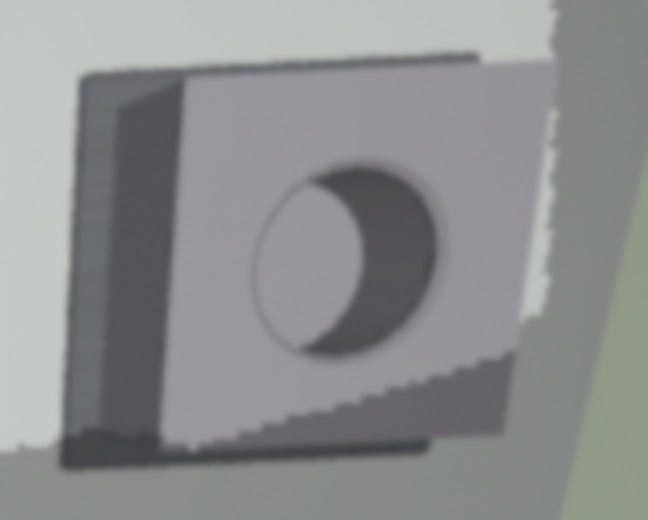

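View pics/w6a.png

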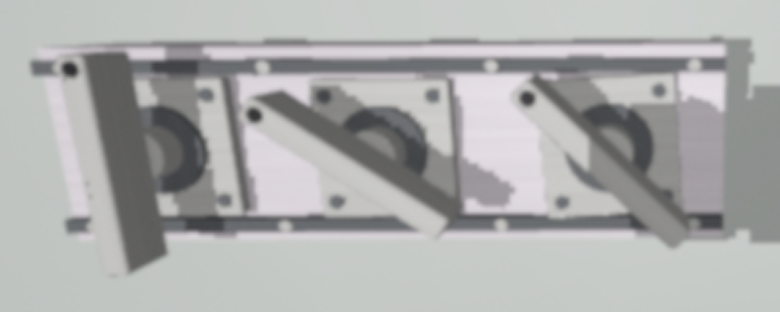

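C's blade is at about 44–46° relative to the rack, which is marginal for the 45° asked. I'll nudge it about 8° further now.

move_arm --series '[[[-0.3,0.3,0,0,0,-9,-0.2],[0,0,0,0,0,-9,-0.3],[0,0,0,0,0,-9,-0.3],[0,0,2,0,0,-9,-0.3],[0,0,4,0,0,-9,-0.3],[0,0,4,0,0,0,-0.3],[0,0,4,0,0,0,-0.3],[0,0,0,0,0,0,-0.54],[0,0,0,0,0,0,-0.54],[0.26,-0.01,0,0,0,-5,-0.54],[0.26,-0.01,0,0,0,-5,-0.54],[0.26,-0.01,0,0,0,-5,-0.54]]]'

```text
time_s: 12.55
tcp_pos: [0.5739, 0.0257, 0.0825]
ee_rot: [[-0.883, 0.468, 0.006], [0.468, 0.883, 0.001], [-0.005, 0.004, -1.0]]
wrist_force: [3.5, -3.9, -1.6]
gripper_width: 0.233
```

```bash
python3 st.py
```

```text
12.55 [0.5739 0.0257 0.0825] phi 62.1 tilt [0.006 0.001] M [-1.073 -0.715 -0.05 ] F [ 3.54 -3.85 -1.65] g 20.2 j [ 18.7  24.9 -17.4   0.1 -47.3 -46.7]
```

move_arm --series '[[[0.26,-0.01,0,0,0,-5,-0.54],[0.26,-0.01,0,0,0,-5,-0.54],[0.26,-0.01,0,0,0,-5,-0.54]]]'

```text
time_s: 12.92
tcp_pos: [0.568, 0.0283, 0.0828]
ee_rot: [[-0.975, 0.224, 0.009], [0.224, 0.975, 0.001], [-0.008, 0.003, -1.0]]
wrist_force: [4.6, -3.2, -2.4]
gripper_width: 0.23
```

```bash
python3 st.py
```

```text
12.93 [0.568  0.0283 0.0828] phi 77.1 tilt [0.0088 0.0013] M [-0.699 -1.052 -0.011] F [ 4.64 -3.17 -2.36] g 20.0 j [ 19.2  24.4 -18.4   0.1 -46.8 -32.3]
```

move_arm --series '[[[-0.25,0,0,0,0,3,-0.5],[-0.25,0,0,0,0,3,-0.4],[0,0,0,0,0,0,-0.3],[0,0,-2,0,0,0,-0.3],[0,0,-4,0,0,8.5,-0.2],[0,0,-4,0,0,8.5,-0.2],[0,0,-1,0,0,8.5,-0.2],[0,0,0,0,0,8.5,-0.2],[0,0,0,0,0,8.5,-0.2],[0,0,0,0,0,8.5,-0.2],[0,0,0,0,0,8.5,-0.2],[0,0,0,0,0,8.5,-0.2]]]'

```text
time_s: 14.42
tcp_pos: [0.5698, 0.027, 0.1911]
ee_rot: [[-0.046, 0.999, 0.002], [0.999, 0.046, 0.001], [0.001, 0.002, -1.0]]
wrist_force: [-0.1, -0.1, 0.0]
gripper_width: 0.401
```

```bash
python3 st.py
```

```text
14.43 [0.5698 0.027  0.1911] phi 2.6 tilt [0.0025 0.0006] M [-0.046  0.031  0.013] F [-0.1  -0.07  0.02] g 34.9 j [  19.    18.1  -10.2    0.   -61.5 -106.4]
```

move_arm --series '[[[-5.2,0.36,0,0,0,0,-0.3],[-5.2,0.36,0,0,0,0,-0.3],[-5.2,0.36,0,0,0,0,-0.3],[-5.1,0.36,3,0,0,0,-0.3],[0,0,3,0,0,0,-0.3],[0,0,0,0,0,0,-0.3],[0,0,0,0,0,0,-0.3]]]'

```text
time_s: 15.3
tcp_pos: [0.5951, -0.1789, 0.1316]
ee_rot: [[-0.051, 0.999, 0.003], [0.999, 0.051, -0.001], [-0.001, 0.003, -1.0]]
wrist_force: [-0.3, 0.2, 0.2]
gripper_width: 0.348
```

```bash
python3 st.py; python3 - <<'E'
from h import *
c=wrist("pics/w7.png")
E
```

```text
15.3 [ 0.5951 -0.1789  0.1316] phi 2.9 tilt [ 0.0031 -0.0008] M [-0.045  0.005  0.032] F [-0.35  0.19  0.2 ] g 30.3 j [ -1.8  25.9  -7.3   0.1 -56.6 -85.3]
```

View pics/w7.png

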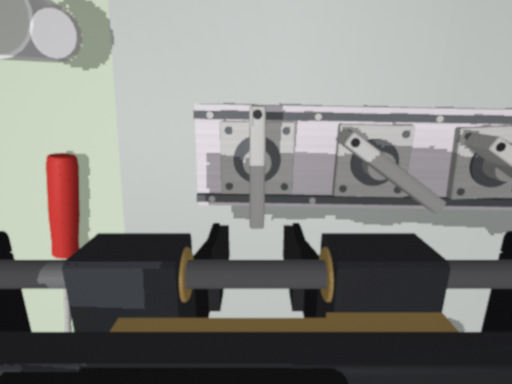

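A's blade (258,165) is centred between the fingers. I'll descend and sweep.

move_arm --series '[[[0,0,2.5,0,0,0,-0.3],[0,0,2.5,0,0,0,-0.4],[0,0,0,0,0,0,-0.54],[0,0,0,0,0,0,-0.54],[0.26,-0.01,0,0,0,-5,-0.54],[0.26,-0.01,0,0,0,-5,-0.54],[0.26,-0.01,0,0,0,-5,-0.54],[0.26,-0.01,0,0,0,-5,-0.54],[0.26,-0.01,0,0,0,-5,-0.54]]]'

```text
time_s: 16.48
tcp_pos: [0.592, -0.1667, 0.0817]
ee_rot: [[-0.47, 0.883, 0.004], [0.883, 0.47, -0.001], [-0.002, 0.003, -1.0]]
wrist_force: [-0.1, -0.0, -1.3]
gripper_width: 0.232
```

```bash
python3 st.py
```

```text
16.48 [ 0.592  -0.1667  0.0817] phi 28.0 tilt [ 0.004  -0.0006] M [-0.097 -0.146 -0.031] F [-0.07 -0.   -1.34] g 20.2 j [ -0.6  28.3 -11.4   0.  -50.  -61.4]
```

move_arm --series '[[[0.26,-0.01,0,0,0,-5,-0.54],[0.26,-0.01,0,0,0,-5,-0.54],[0.26,-0.01,0,0,0,-5,-0.54],[0.26,-0.01,0,0,0,-5,-0.54]]]'

```text
time_s: 16.98
tcp_pos: [0.586, -0.1584, 0.0818]
ee_rot: [[-0.743, 0.669, 0.005], [0.669, 0.743, -0.0], [-0.004, 0.003, -1.0]]
wrist_force: [1.7, -0.4, 0.4]
gripper_width: 0.233
```

```bash
python3 st.py
```

```text
16.98 [ 0.586  -0.1584  0.0818] phi 48.0 tilt [ 0.0048 -0.0005] M [-0.001 -0.119 -0.013] F [ 1.71 -0.38  0.41] g 20.3 j [  0.2  27.7 -12.6   0.  -49.4 -42.2]
```

move_arm --series '[[[0.26,-0.01,0,0,0,-5,-0.54],[0.26,-0.01,0,0,0,-5,-0.54],[0.26,-0.01,0,0,0,-5,-0.54]]]'

```text
time_s: 17.35
tcp_pos: [0.5797, -0.1539, 0.0819]
ee_rot: [[-0.891, 0.454, 0.005], [0.454, 0.891, -0.0], [-0.005, 0.002, -1.0]]
wrist_force: [0.7, 0.7, -0.1]
gripper_width: 0.227
```

```bash
python3 st.py
```

```text
17.35 [ 0.5797 -0.1539  0.0819] phi 63.0 tilt [ 0.005  -0.0004] M [ 0.042 -0.156 -0.03 ] F [ 0.7  0.7 -0.1] g 19.8 j [  0.6  27.1 -13.7   0.  -49.  -27.6]
```

A turns with under 1 N, so it's free. I'll add 10° more, back off, lift and look.

move_arm --series '[[[0.26,-0.01,0,0,0,-5,-0.54],[0.26,-0.01,0,0,0,-5,-0.54],[-0.25,0,0,0,0,3,-0.5],[-0.25,0,0,0,0,3,-0.4],[0,0,0,0,0,0,-0.3],[0,0,-2,0,0,0,-0.3],[0,0,-4,0,0,0,-0.2],[0,0,-4,0,0,3,-0.2],[0,0,-4,0,0,6,-0.2],[0,0,0,0,0,6,-0.2]]]'

```text
time_s: 18.6
tcp_pos: [0.5801, -0.1539, 0.2252]
ee_rot: [[-0.785, 0.62, 0.01], [0.62, 0.785, -0.001], [-0.009, 0.005, -1.0]]
wrist_force: [0.6, -0.6, -0.1]
gripper_width: 0.396
```

```bash
python3 st.py
```

```text
18.6 [ 0.5801 -0.1539  0.2252] phi 51.7 tilt [ 0.0103 -0.0012] M [ 0.067  0.113 -0.006] F [ 0.63 -0.63 -0.12] g 34.5 j [  0.6  19.2  -3.5   0.1 -66.7 -38.9]
```

move_arm --series '[[[3.3,5.2,0,0,0,0,-0.2],[3.3,5.2,0,0,0,0,-0.2],[3.3,5.2,0,0,0,0,-0.2],[0,0,0,0,0,0,-0.2],[0,0,0,0,0,0,-0.2]]]'

```text
time_s: 19.23
tcp_pos: [0.5965, 0.0305, 0.2203]
ee_rot: [[-0.787, 0.617, 0.001], [0.617, 0.787, 0.0], [-0.001, 0.001, -1.0]]
wrist_force: [0.4, -0.0, -0.0]
gripper_width: 0.396
```

```bash
python3 st.py; python3 - <<'E'
from h import *
c=wrist("pics/w8.png")
cv2.imwrite("pics/w8a.png",cv2.resize(c["color"][20:230,130:400],None,fx=2.8,fy=2.8,interpolation=cv2.INTER_CUBIC))
E
```

```text
19.23 [0.5965 0.0305 0.2203] phi 51.9 tilt [0.0009 0.0001] M [ 0.045  0.06  -0.03 ] F [ 0.4  -0.03 -0.02] g 34.5 j [ 18.4  19.4  -3.9   0.  -66.7 -56.6]
```

View pics/w8.png

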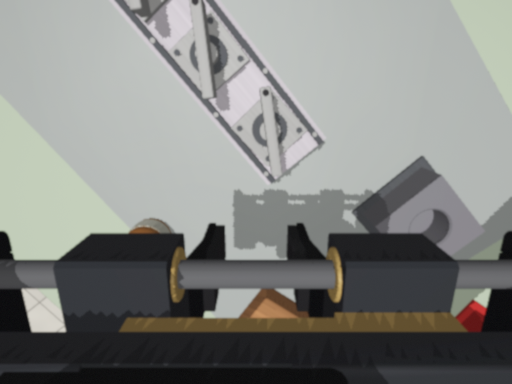

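View pics/w8a.png

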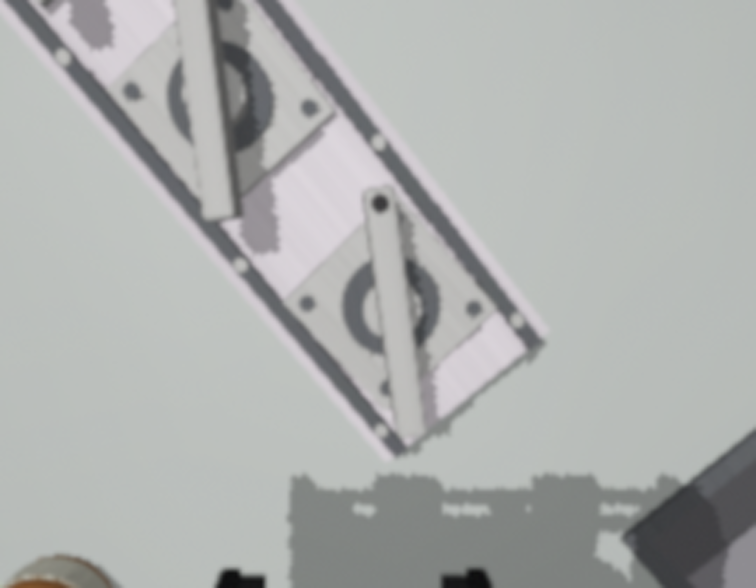

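```bash
python3 - <<'E'
from h import *
c=dict(np.load("pics/w8.png.npz"))
A=lambda u,v,z:px(c,u/2.8+130,v/2.8+20,z)
p,q=A(379,188,.1),A(412,437,.1);d=q-p;print(((p+q)/2).round(4),np.linalg.norm(d).round(4),np.degrees(np.arctan2(d[1],d[0])).round(1))
P=np.array([A(307,303,.058),A(474,309,.058)]);print("screws",P.round(4),P.mean(0).round(4))
print(A(390,308,.066).round(4))
u,v=431.5,223.5
print("stand",px(c,430,224,.05))
t=r.capture("top");cv2.imwrite("pics/top2.png",cv2.resize(t["color"][160:240,160:360],None,fx=4,fy=4,interpolation=cv2.INTER_CUBIC))
cv2.imwrite("pics/w8s.png",cv2.resize(c["color"][150:260,340:490],None,fx=5,fy=5,interpolation=cv2.INTER_CUBIC))
E
```

```text
[5.571e-01 1.000e-04 1.000e-01] 0.0793 60.3
screws [[ 0.5806 -0.0196  0.058 ]
 [ 0.5338  0.0198  0.058 ]] [5.572e-01 1.000e-04 5.800e-02]
[ 5.576e-01 -2.000e-04  6.600e-02]
stand [0.47764176 0.19881516 0.05      ]
```

View pics/top2.png

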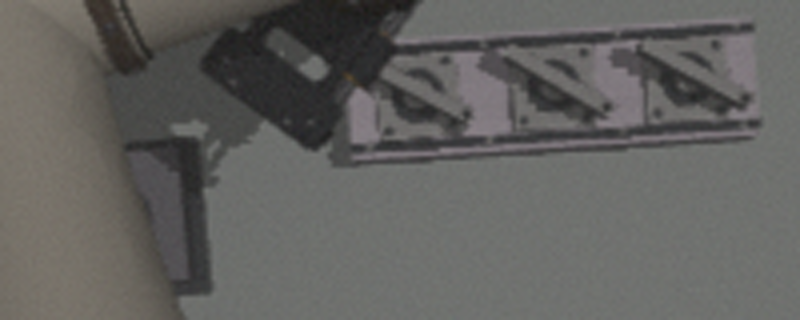

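View pics/w8s.png

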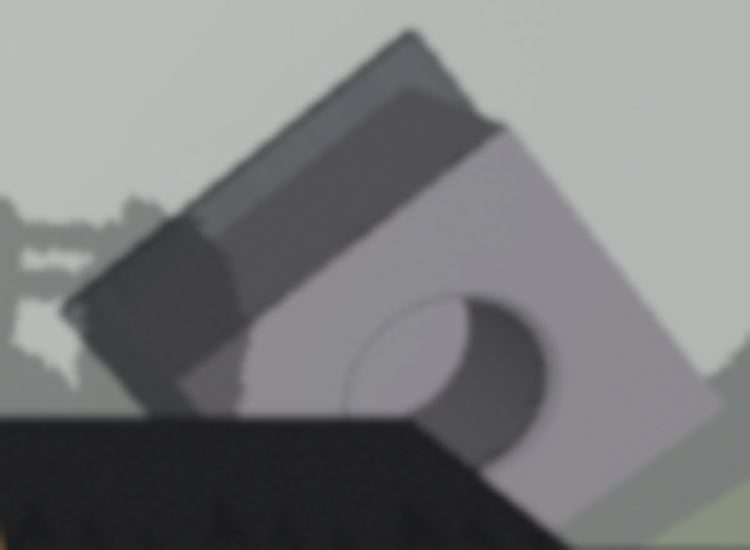

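Top view: all three blades are clearly turned, with their ends swung the same way. C is at (0.557,0.000) with its blade at 60°. I'll move over C and align.

move_arm --series '[[[1.2,-4.8,0,0,0,-8.4,-0.3],[0,0,3,0,0,0,-0.3],[0,0,3,0,0,0,-0.3],[0,0,3,0,0,0,-0.3],[0,0,0,0,0,0,-0.3],[0,0,0,0,0,0,-0.3]]]'

```text
time_s: 20.08
tcp_pos: [0.5583, -0.0008, 0.1309]
ee_rot: [[-0.868, 0.497, 0.002], [0.497, 0.868, -0.0], [-0.002, 0.001, -1.0]]
wrist_force: [0.6, 0.1, 0.5]
gripper_width: 0.351
```

```bash
python3 st.py; python3 - <<'E'
from h import *
c=wrist("pics/w9.png")
E
```

```text
20.07 [ 0.5583 -0.0008  0.1309] phi 60.2 tilt [ 0.0021 -0.0001] M [0.035 0.068 0.012] F [0.59 0.14 0.52] g 30.5 j [ 16.6  20.4 -16.5   0.  -53.  -46.4]
```

View pics/w9.png

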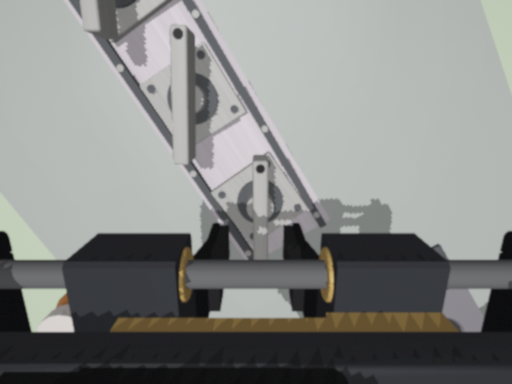

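Blade sits about 1.4 mm toward +tool x, as computed. I'll correct, descend and close in stages.

move_arm --series '[[[0.14,0,2.7,0,0,0,-0.3],[0,0,2.7,0,0,0,-0.4],[0,0,0,0,0,0,-0.6],[0,0,0,0,0,0,-0.68],[0,0,0,0,0,0,-0.68],[0,0,0,0,0,0,-0.72],[0,0,0,0,0,0,-0.74],[0,0,0,0,0,0,-0.75]]]'

```text
time_s: 21.12
tcp_pos: [0.5562, 0.0006, 0.0757]
ee_rot: [[-0.868, 0.497, 0.0], [0.497, 0.868, 0.0], [-0.0, 0.0, -1.0]]
wrist_force: [-0.9, -0.0, -0.2]
gripper_width: 0.127
```

```bash
python3 st.py
```

```text
21.12 [0.5562 0.0006 0.0757] phi 60.2 tilt [0.0002 0.    ] M [0.031 0.06  0.008] F [-0.88 -0.05 -0.18] g 11.0 j [ 16.8  24.1 -20.2   0.  -45.8 -46.5]
```

move_arm --series '[[[0,0,0,0,0,0,-0.77],[0,0,0,0,0,0,-0.8],[0,0,0,0,0,0,-1],[0,0,0,0,0,0,-1]]]'

```text
time_s: 21.62
tcp_pos: [0.556, 0.0006, 0.0755]
ee_rot: [[-0.868, 0.497, -0.0], [0.497, 0.868, -0.0], [0.0, -0.0, -1.0]]
wrist_force: [-1.8, 0.4, 1.2]
gripper_width: 0.112
```

```bash
python3 st.py
```

```text
21.62 [0.556  0.0006 0.0755] phi 60.2 tilt [-0.0003 -0.    ] M [0.264 0.314 0.036] F [-1.8   0.41  1.15] g 9.7 j [ 16.8  24.1 -20.2  -0.  -45.8 -46.5]
```

Gripped (9.7 mm) with low side force. Lifting gently.

move_arm --series '[[[0,0,-0.4,0,0,0,-1],[0,0,-0.5,0,0,0,-1],[0,0,-0.6,0,0,0,-1],[0,0,-0.8,0,0,0,-1],[0,0,-0.8,0,0,0,-1],[0,0,-0.8,0,0,0,-1],[0,0,-0.8,0,0,0,-1],[0,0,-0.8,0,0,0,-1],[0,0,-1,0,0,0,-1],[0,0,-1,0,0,0,-1],[0,0,0,0,0,0,-1],[0,0,0,0,0,0,-1]]]'

```text
time_s: 23.12
tcp_pos: [0.5558, 0.0006, 0.1503]
ee_rot: [[-0.868, 0.497, -0.001], [0.497, 0.868, 0.0], [0.001, -0.0, -1.0]]
wrist_force: [0.5, -0.9, -6.1]
gripper_width: 0.112
```

```bash
python3 st.py; python3 - <<'E'
from h import *
c=wrist("pics/w10.png")
t=r.capture("side");cv2.imwrite("pics/s10.png",cv2.resize(t["color"][120:300,110:370],None,fx=3,fy=3,interpolation=cv2.INTER_CUBIC))
E
```

```text
23.12 [0.5558 0.0006 0.1503] phi 60.2 tilt [-0.0008  0.0001] M [0.046 0.085 0.021] F [ 0.51 -0.93 -6.07] g 9.8 j [ 16.8  19.  -15.3  -0.  -55.7 -46.5]
```

View pics/w10.png

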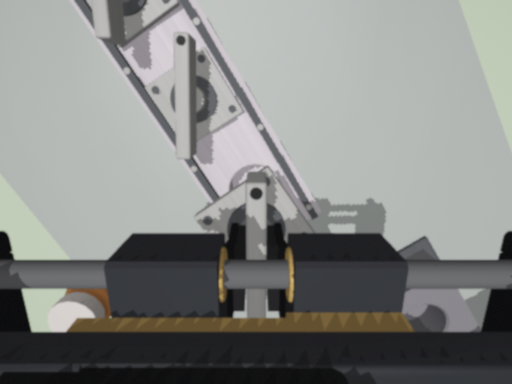

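View pics/s10.png

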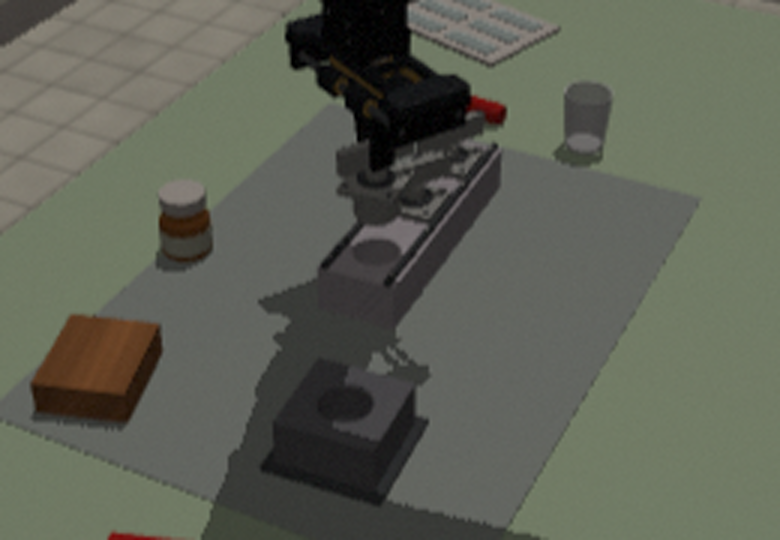

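The cartridge is out and hangs upright with a weight of about 6 N. I'll carry it past the stand so the hole sits straight under the wrist camera for a precise fix.

move_arm --series '[[[1,1.3,0,0,0,0,-1],[2,2.5,0,0,0,0,-1],[2.3,3,0,0,0,0,-1],[2.5,3.2,0,0,0,0,-1],[2.5,3.2,0,0,0,0,-1],[2.3,3,0,0,0,0,-1],[2,2.5,0,0,0,0,-1],[1.3,1.7,0,0,0,0,-1],[0.7,0.9,0,0,0,0,-1],[0,0,0,0,0,0,-1],[0,0,0,0,0,0,-1],[0,0,0,0,0,0,-1]]]'

```text
time_s: 24.72
tcp_pos: [0.5181, 0.2669, 0.1506]
ee_rot: [[-0.867, 0.498, -0.0], [0.498, 0.867, -0.0], [0.0, -0.0, -1.0]]
wrist_force: [-1.1, -0.4, -5.3]
gripper_width: 0.113
```

```bash
python3 st.py; python3 - <<'E'
from h import *
c=wrist("pics/w11.png")
cv2.imwrite("pics/w11a.png",cv2.resize(c["color"][10:230,150:370],None,fx=3.5,fy=2.7,interpolation=cv2.INTER_CUBIC))
E
```

```text
24.73 [0.5181 0.2669 0.1506] phi 60.1 tilt [-0.0002 -0.0002] M [0.025 0.092 0.01 ] F [-1.12 -0.43 -5.3 ] g 9.9 j [ 43.2  21.4 -11.5   0.  -57.1 -73. ]
```

View pics/w11.png

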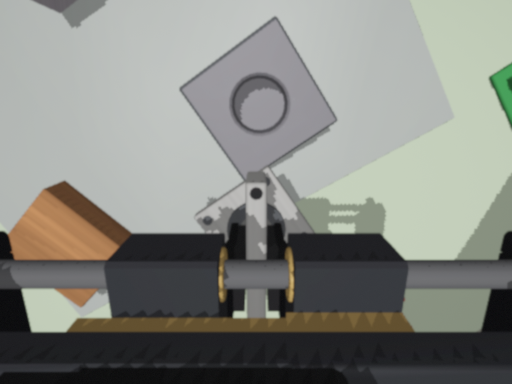

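View pics/w11a.png

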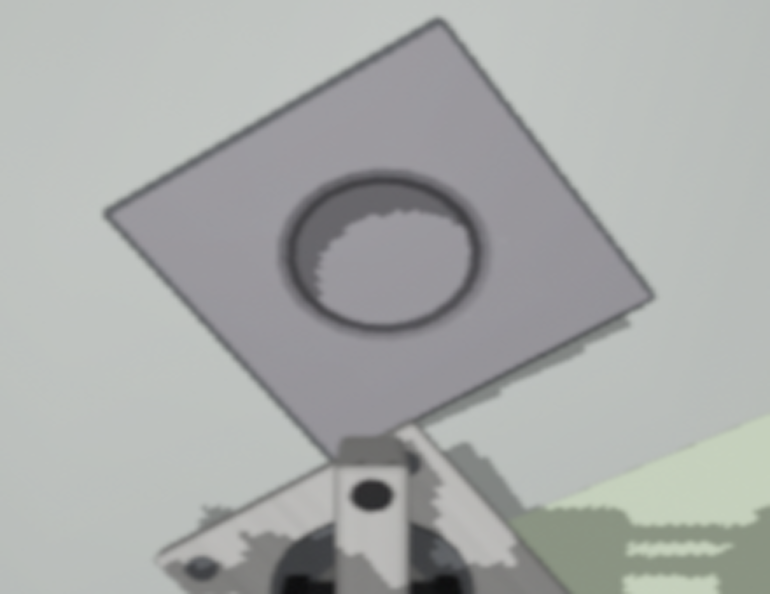

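```bash
python3 - <<'E'
from h import *
c=dict(np.load("pics/w11.png.npz"));s=r.sense();R=s['ee_rot'];t=s['tcp_pos']
A=lambda u,v,z:px(c,u/3.5+150,v/2.7+10,z)
def show(n,p):print(n,p.round(4),"tool mm",(R.T@(p-t)*1e3).round(1))
show("hole outer",A(384,252.5,.05));show("inner",A(386,255,.048))
C=[A(*p,.05) for p in((105,213),(440,18),(655,296),(333,462))]
show("corners mean",np.mean(C,0));print([np.linalg.norm(C[i]-C[(i+1)%4]).round(4) for i in range(4)])
show("blade near",A(371,465,.175)); show("L",A(334,466,.175)); show("R",A(408,466,.175)); show("flange corner",A(155,557,.1329))
E
```

```text
hole outer [0.4798 0.2031 0.05  ] tool mm [  1.4 -74.5 100.6]
inner [0.4797 0.204  0.048 ] tool mm [  1.9 -73.8 102.6]
corners mean [0.4803 0.2037 0.05  ] tool mm [  1.2 -73.7 100.6]
[np.float64(0.0918), np.float64(0.0919), np.float64(0.0923), np.float64(0.092)]
blade near [0.4992 0.2308 0.175 ] tool mm [ -1.6 -40.8 -24.4]
L [0.5034 0.2286 0.175 ] tool mm [ -6.4 -40.6 -24.4]
R [0.4951 0.2334 0.175 ] tool mm [  3.2 -40.6 -24.4]
flange corner [0.5482 0.2401 0.1329] tool mm [-39.5  -8.3  17.7]
```

Raw measurement puts the hole at about (0.480,0.2035), but the held blade reads 1.6 mm off the tool axis. That suggests a camera bias, so I'll view the hole again with the tool turned 180° to cancel it.

move_arm --series '[[[0,-2,0,0,0,0,-1],[0,-4,0,0,0,0,-1],[0,-4,0,0,0,0,-1],[0,-3,0,0,0,-5,-1],[0,-1.9,0,0,0,-7,-1],[0,0,0,0,0,-10,-1],[0,0,0,0,0,-10,-1],[0,0,0,0,0,-10,-1],[0,0,0,0,0,-10,-1],[0,0,0,0,0,-10,-1],[0,0,0,0,0,-10,-1],[0,0,0,0,0,-10,-1]]]'

```text
time_s: 26.28
tcp_pos: [0.4455, 0.1374, 0.1509]
ee_rot: [[-0.609, -0.793, 0.001], [-0.793, 0.609, 0.0], [-0.001, -0.0, -1.0]]
wrist_force: [0.0, -0.8, -5.3]
gripper_width: 0.11
```

move_arm --series '[[[0,0,0,0,0,-10,-1],[0,0,0,0,0,-10,-1],[0,0,0,0,0,-10,-1],[0,0,0,0,0,-10,-1],[0,0,0,0,0,-10,-1],[0,0,0,0,0,-10,-1],[0,0,0,0,0,-10,-1],[0,0,0,0,0,-10,-1],[0,0,0,0,0,-10,-1],[0,0,0,0,0,-8,-1],[0,0,0,0,0,0,-1],[0,0,0,0,0,0,-1]]]'

```text
time_s: 27.78
tcp_pos: [0.4454, 0.1376, 0.1507]
ee_rot: [[0.867, -0.499, 0.0], [-0.499, -0.867, 0.0], [0.0, -0.0, -1.0]]
wrist_force: [0.9, -0.1, -4.9]
gripper_width: 0.112
```

```bash
python3 st.py; python3 - <<'E'
from h import *
c=wrist("pics/w12.png")
cv2.imwrite("pics/w12a.png",cv2.resize(c["color"][10:230,150:370],None,fx=3.5,fy=2.7,interpolation=cv2.INTER_CUBIC))
E
```

```text
27.77 [0.4454 0.1376 0.1507] phi -119.9 tilt [0.0003 0.0002] M [-0.141  0.124  0.003] F [ 0.94 -0.06 -4.9 ] g 9.8 j [ 37.2  10.7 -27.1   0.  -52.2 112.9]
```

View pics/w12a.png

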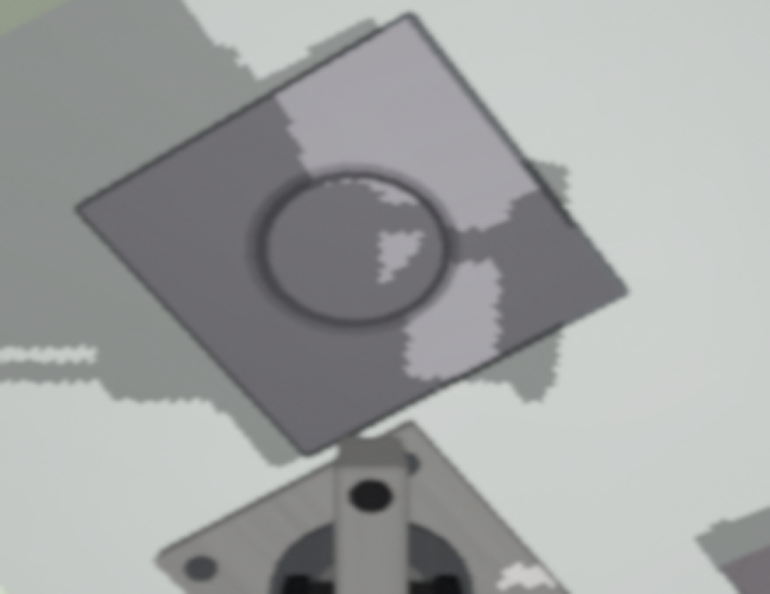

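```bash
python3 - <<'E'
from h import *
A=lambda c,u,v,z:px(c,u/3.5+150,v/2.7+10,z)
M=[]
for f,k,h in(("w11",((105,213),(440,18),(655,296),(333,462)),[(384,252.5,.05),(386,255,.048)]),("w12",((77,208),(412,12),(628,291),(305,455)),[(353,247.5,.05),(355,249,.048)])):
    c=dict(np.load(f"pics/{f}.png.npz"));m=np.mean([A(c,*p,.05) for p in k],0);hh=[A(c,*p) for p in h]
    print(f,m.round(4),[x.round(4) for x in hh]);M.append(np.mean([m]+hh,0)[:2])
print(M,np.mean(M,0))
E
```

```text
w11 [0.4803 0.2037 0.05  ] [array([0.4798, 0.2031, 0.05  ]), array([0.4797, 0.204 , 0.048 ])]
w12 [0.4813 0.2033 0.05  ] [array([0.4811, 0.2041, 0.05  ]), array([0.4813, 0.2035, 0.048 ])]
[array([0.4799498 , 0.20362048]), array([0.48125071, 0.20361066])] [0.48060026 0.20361557]
```

Averaging the two opposed views puts the hole at (0.4806,0.2036). Moving over it.

move_arm --series '[[[-0.1,-2,0,0,0,0,-1],[-0.1,-3,0,0,0,0,-1],[0,-2,1,0,0,0,-1],[0,-0.5,1,0,0,0,-1],[0,0,1,0,0,0,-1],[0,0,0,0,0,0,-1],[0,0,0,0,0,0,-1]]]'

```text
time_s: 28.7
tcp_pos: [0.4809, 0.2035, 0.1207]
ee_rot: [[0.868, -0.497, 0.0], [-0.497, -0.868, -0.0], [0.0, -0.0, -1.0]]
wrist_force: [1.2, 0.1, -5.2]
gripper_width: 0.11
```

```bash
python3 st.py; python3 - <<'E'
from h import *
s=r.sense();d=np.array([.4806,.2036,0])-s['tcp_pos'];print((s['ee_rot'].T@d*1e3).round(2))
t=r.capture("side");cv2.imwrite("pics/s13.png",cv2.resize(t["color"][180:300,160:290],None,fx=5,fy=5,interpolation=cv2.INTER_CUBIC))
E
```

```text
28.7 [0.4809 0.2035 0.1207] phi -119.8 tilt [ 0.0002 -0.0001] M [-0.14   0.077  0.015] F [ 1.24  0.15 -5.17] g 9.6 j [ 40.8  17.9 -22.1   0.  -50.  109.4]
[-3.2000e-01  1.0000e-02  1.2074e+02]
```

View pics/s13.png

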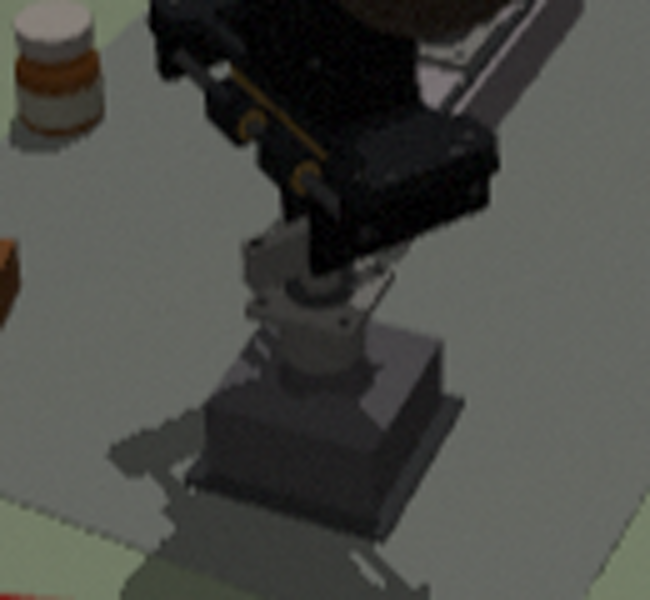

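Centred within 0.3 mm and 13 mm above the mouth. I'll lower in small steps and watch the force.

move_arm --series '[[[-0.03,0,0.4,0,0,0,-1],[0,0,0.4,0,0,0,-1],[0,0,0.4,0,0,0,-1],[0,0,0.2,0,0,0,-1]]]'

```text
time_s: 29.25
tcp_pos: [0.4805, 0.2039, 0.1061]
ee_rot: [[0.868, -0.497, -0.001], [-0.497, -0.868, -0.0], [-0.0, 0.001, -1.0]]
wrist_force: [0.1, -0.0, -5.2]
gripper_width: 0.11
```

```bash
python3 st.py
```

```text
29.25 [0.4805 0.2039 0.1061] phi -119.8 tilt [-0.0006 -0.0004] M [-0.192  0.105 -0.026] F [ 0.12 -0.04 -5.16] g 9.6 j [ 40.8  19.  -23.   -0.  -48.  109.4]
```

move_arm --series '[[[0,0,0.2,0,0,0,-1],[0,0,0,0,0,0,-1]]]'

```text
time_s: 29.5
tcp_pos: [0.4806, 0.204, 0.1044]
ee_rot: [[0.868, -0.497, -0.0], [-0.497, -0.868, -0.0], [-0.0, 0.0, -1.0]]
wrist_force: [-0.5, 0.4, -5.7]
gripper_width: 0.11
```

```bash
python3 st.py
```

```text
29.5 [0.4806 0.204  0.1044] phi -119.8 tilt [-0.0003 -0.0002] M [-0.155  0.06  -0.037] F [-0.51  0.38 -5.72] g 9.6 j [ 40.8  19.1 -23.1  -0.  -47.8 109.4]
```

move_arm --series '[[[0,0,0.2,0,0,0,-1],[0,0,0,0,0,0,-1]]]'

```text
time_s: 29.75
tcp_pos: [0.4803, 0.204, 0.1024]
ee_rot: [[0.868, -0.497, -0.001], [-0.497, -0.868, -0.0], [-0.001, 0.0, -1.0]]
wrist_force: [-0.3, 0.4, -4.6]
gripper_width: 0.113
```

```bash
python3 st.py
```

```text
29.75 [0.4803 0.204  0.1024] phi -119.8 tilt [-0.0007 -0.0001] M [0.044 0.526 0.044] F [-0.32  0.36 -4.62] g 9.8 j [ 40.8  19.2 -23.3  -0.  -47.5 109.4]
```

move_arm --series '[[[0,0,0.15,0,0,0,-1],[0,0,0,0,0,0,-1]]]'

```text
time_s: 30.0
tcp_pos: [0.4803, 0.2039, 0.1007]
ee_rot: [[0.868, -0.497, -0.001], [-0.497, -0.868, -0.0], [-0.001, 0.001, -1.0]]
wrist_force: [-2.1, -0.4, -5.5]
gripper_width: 0.116
```

```bash
python3 st.py
```

```text
30.0 [0.4803 0.2039 0.1007] phi -119.8 tilt [-0.0009 -0.0004] M [0.068 0.749 0.006] F [-2.09 -0.42 -5.47] g 10.1 j [ 40.8  19.4 -23.4  -0.  -47.3 109.4]
```

move_arm --series '[[[0,0,0.15,0,0,0,-1],[0,0,0,0,0,0,-1]]]'

```text
time_s: 30.25
tcp_pos: [0.4803, 0.2039, 0.0993]
ee_rot: [[0.868, -0.497, -0.001], [-0.497, -0.868, -0.0], [-0.001, 0.001, -1.0]]
wrist_force: [-3.0, 0.9, -4.6]
gripper_width: 0.117
```

```bash
python3 st.py
```

```text
30.25 [0.4803 0.2039 0.0993] phi -119.8 tilt [-0.0008 -0.0004] M [ 0.048  0.924 -0.021] F [-2.99  0.93 -4.63] g 10.2 j [ 40.8  19.5 -23.5  -0.  -47.1 109.4]
```

Fx of about −3 N says the part sits slightly too far +x. I'll ease it 0.7 mm toward −x while lowering.

move_arm --series '[[[-0.06,0.04,0,0,0,0,-1],[0,0,0.15,0,0,0,-1],[0,0,0,0,0,0,-1]]]'

```text
time_s: 30.62
tcp_pos: [0.4801, 0.204, 0.098]
ee_rot: [[0.868, -0.497, 0.0], [-0.497, -0.868, 0.0], [0.0, -0.0, -1.0]]
wrist_force: [-0.7, -0.8, -4.9]
gripper_width: 0.11
```

```bash
python3 st.py
```

```text
30.62 [0.4801 0.204  0.098 ] phi -119.8 tilt [0.0003 0.    ] M [-0.1    0.501 -0.05 ] F [-0.73 -0.77 -4.9 ] g 9.6 j [ 40.9  19.5 -23.6   0.  -46.8 109.3]
```

move_arm --series '[[[0,0,0.2,0,0,0,-1],[0,0,0.2,0,0,0,-1],[0,0,0,0,0,0,-1]]]'

```text
time_s: 31.0
tcp_pos: [0.48, 0.204, 0.0938]
ee_rot: [[0.868, -0.497, 0.0], [-0.497, -0.868, -0.0], [0.0, 0.0, -1.0]]
wrist_force: [-0.2, 0.5, -6.7]
gripper_width: 0.116
```

```bash
python3 st.py
```

```text
31.0 [0.48   0.204  0.0938] phi -119.8 tilt [ 0.     -0.0001] M [-0.074  0.316 -0.019] F [-0.16  0.48 -6.67] g 10.1 j [ 40.9  19.8 -23.9   0.  -46.2 109.3]
```

In the hole with little force. Continuing down.

move_arm --series '[[[-0.02,0.01,0.2,0,0,0,-1],[0,0,0.2,0,0,0,-1],[0,0,0.2,0,0,0,-1],[0,0,0,0,0,0,-1]]]'

```text
time_s: 31.5
tcp_pos: [0.4799, 0.2041, 0.0879]
ee_rot: [[0.868, -0.497, 0.0], [-0.497, -0.868, 0.0], [0.0, -0.0, -1.0]]
wrist_force: [0.4, -1.0, -5.4]
gripper_width: 0.112
```

```bash
python3 st.py
```

```text
31.5 [0.4799 0.2041 0.0879] phi -119.8 tilt [0.0002 0.    ] M [-0.127  0.086  0.01 ] F [ 0.4  -1.05 -5.35] g 9.7 j [ 40.9  20.3 -24.3   0.  -45.4 109.3]
```

move_arm --series '[[[0,0,0.2,0,0,0,-1],[0,0,0.2,0,0,0,-1],[0,0,0.2,0,0,0,-1],[0,0,0,0,0,0,-1]]]'

```text
time_s: 32.0
tcp_pos: [0.4796, 0.2039, 0.0818]
ee_rot: [[0.868, -0.497, -0.0], [-0.497, -0.868, -0.0], [-0.0, 0.0, -1.0]]
wrist_force: [0.1, -0.2, -4.9]
gripper_width: 0.112
```

```bash
python3 st.py
```

```text
32.0 [0.4796 0.2039 0.0818] phi -119.8 tilt [-0.0003 -0.0003] M [-0.159  0.112  0.017] F [ 0.14 -0.18 -4.86] g 9.7 j [ 40.9  20.8 -24.7  -0.  -44.6 109.3]
```

move_arm --series '[[[0,0,0.2,0,0,0,-1],[0,0,0.2,0,0,0,-1],[0,0,0.1,0,0,0,-1],[0,0,0,0,0,0,-1]]]'

```text
time_s: 32.5
tcp_pos: [0.4797, 0.204, 0.0769]
ee_rot: [[0.868, -0.497, -0.0], [-0.497, -0.868, -0.0], [-0.0, 0.0, -1.0]]
wrist_force: [0.6, 0.5, -5.8]
gripper_width: 0.11
```

```bash
python3 st.py
```

```text
32.5 [0.4797 0.204  0.0769] phi -119.8 tilt [-0.0002 -0.0001] M [-0.193  0.067  0.022] F [ 0.58  0.48 -5.83] g 9.6 j [ 40.9  21.2 -25.    0.  -43.9 109.3]
```

move_arm --series '[[[0,0,0.08,0,0,0,-1],[0,0,0,0,0,0,-1]]]'

```text
time_s: 32.75
tcp_pos: [0.4797, 0.204, 0.0762]
ee_rot: [[0.868, -0.497, -0.0], [-0.497, -0.868, -0.0], [-0.0, 0.0, -1.0]]
wrist_force: [-0.4, 0.9, -5.3]
gripper_width: 0.109
```

```bash
python3 st.py
```

```text
32.75 [0.4797 0.204  0.0762] phi -119.8 tilt [-0. -0.] M [-0.17   0.064 -0.048] F [-0.4   0.85 -5.28] g 9.5 j [ 40.9  21.2 -25.   -0.  -43.8 109.3]
```

move_arm --series '[[[0,0,0.06,0,0,0,-1],[0,0,0,0,0,0,-1]]]'

```text
time_s: 33.0
tcp_pos: [0.4797, 0.204, 0.0756]
ee_rot: [[0.868, -0.497, -0.0], [-0.497, -0.868, -0.0], [-0.0, 0.0, -1.0]]
wrist_force: [-0.2, -0.0, -5.6]
gripper_width: 0.113
```

```bash
python3 st.py
```

```text
33.0 [0.4797 0.204  0.0756] phi -119.8 tilt [-0.0001 -0.0001] M [-0.153  0.038  0.063] F [-0.18 -0.05 -5.63] g 9.8 j [ 40.9  21.3 -25.1   0.  -43.7 109.3]
```

move_arm --series '[[[0,0,0.03,0,0,0,-1],[0,0,0,0,0,0,-1]]]'

```text
time_s: 33.25
tcp_pos: [0.4797, 0.204, 0.0755]
ee_rot: [[0.868, -0.497, 0.0], [-0.497, -0.868, 0.0], [0.0, -0.0, -1.0]]
wrist_force: [-1.8, -0.1, -2.7]
gripper_width: 0.112
```

```bash
python3 st.py
```

```text
33.25 [0.4797 0.204  0.0755] phi -119.8 tilt [0.0001 0.    ] M [-0.169  0.301 -0.015] F [-1.83 -0.08 -2.72] g 9.7 j [ 40.9  21.3 -25.1   0.  -43.7 109.3]
```

The weight is transferring to the block, so it's home. I'll release in steps and back away straight up.

move_arm --series '[[[0,0,0,0,0,0,-0.74],[0,0,0,0,0,0,-0.7],[0,0,0,0,0,0,-0.6],[0,0,0,0,0,0,-0.4],[0,0,0,0,0,0,-0.3],[0,0,-1,0,0,0,-0.3],[0,0,-3,0,0,0,-0.2],[0,0,-5,0,0,0,-0.2],[0,5,-3,0,0,0,-0.2],[0,1,0,0,0,0,-0.2],[0,0,0,0,0,0,-0.2],[0,0,0,0,0,0,-0.2]]]'

```text
time_s: 34.75
tcp_pos: [0.45, 0.1523, 0.1946]
ee_rot: [[0.868, -0.497, -0.001], [-0.497, -0.868, -0.001], [-0.0, 0.001, -1.0]]
wrist_force: [-1.1, -0.3, 0.1]
gripper_width: 0.402
```

```bash
python3 st.py; python3 - <<'E'
from h import *
c=wrist("pics/w14.png")
cv2.imwrite("pics/w14a.png",cv2.resize(c["color"][20:240,150:370],None,fx=2.7,fy=2.7,interpolation=cv2.INTER_CUBIC))
t=r.capture("side");cv2.imwrite("pics/s14.png",cv2.resize(t["color"][130:300,150:310],None,fx=3.5,fy=3.5,interpolation=cv2.INTER_CUBIC))
t=r.capture("top");cv2.imwrite("pics/t14.png",cv2.resize(t["color"][90:250,150:410],None,fx=3,fy=3,interpolation=cv2.INTER_CUBIC))
E
```

```text
34.75 [0.45   0.1523 0.1946] phi -119.8 tilt [-0.001  -0.0009] M [-0.175  0.049 -0.002] F [-1.09 -0.31  0.08] g 35.0 j [ 38.4   8.8 -22.3   0.  -59.  111.9]
```

View pics/w14a.png

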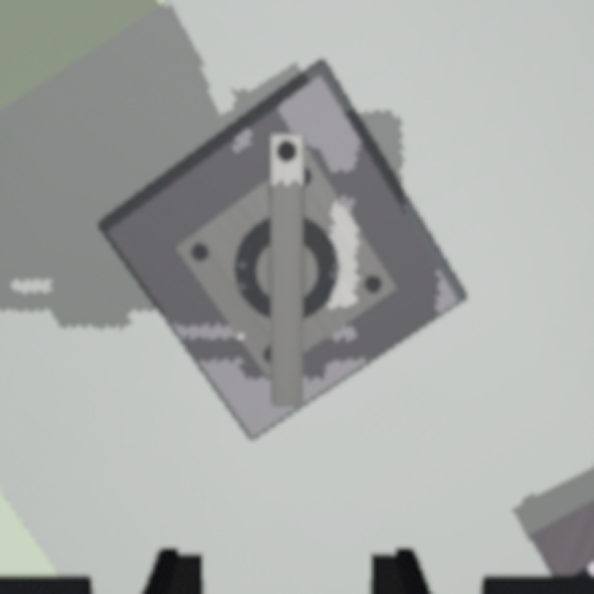

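View pics/s14.png

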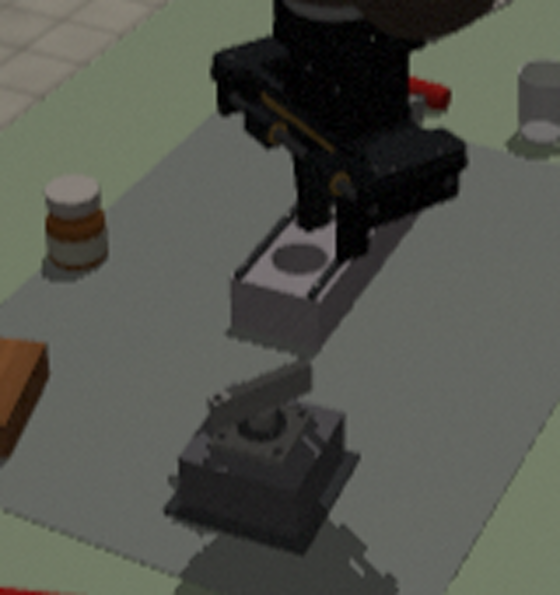

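View pics/t14.png

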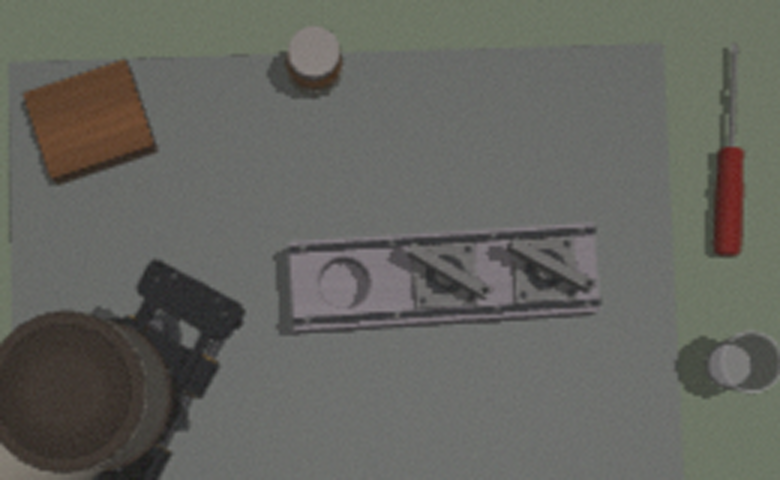

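The cartridge stands level in the grey stand, and the other two remain in the rack with their blades turned. The grip height at seating was 75.5 mm, identical to the rack. Bystanders look where they were, so I'm handing in.

```bash
python3 - <<'E'
from h import *
c=dict(np.load("pics/w14.png.npz"))
A=lambda u,v,z:px(c,u/2.7+150,v/2.7+20,z)
print("flange ctr",((A(200,252,.058)+A(372,284,.058))/2).round(4),"blade ctr",((A(286,135,.1)+A(286,405,.1))/2).round(4))
print(r.finish_job())
E
```

```text
flange ctr [0.4812 0.2028 0.058 ] blade ctr [0.4811 0.2029 0.1   ]
the job is handed in; nothing more can be done
None
```

The dragging cartridge is in the grey reject stand, and I handed the job in at about 35 s of the 59 s allowed. No verdict is reported, so the checks below are mine.

- **Finding the dragger:** I turned all three blades in place and left them turned. The middle and right-end ones (looking from the robot) ran freely at about 2 N or less. The left-end one (rack end nearest the stand) pushed back with about 4–6 N, so that one drags.
- **Blade angles:** The middle blade measured about 53° from straight across. The dragging one first came out marginal at about 44°, so I nudged it to about 58°. The right-end one was only judged by eye in the top view, where it lies about parallel to the middle one.
- **Placing it:** I lifted the dragging cartridge out, lowered it into the stand's hole in small steps and let go. The highest side force read on the way in was about 3 N. At seating, the gripper was at the same height as in the rack (75.5 mm) and the weight was passing to the block.
- **Last look:** The cartridge stands level, with its flange and blade centres within about 1 mm of my estimate of the hole centre. The other two sit in the rack with their blades turned, the bystanders look unmoved, and the gripper is clear of everything.

**Disagreement:** Single wrist-camera fixes of the hole differed by about 1.3 mm. I averaged two opposite views, and a side-force reading during insertion led me to ease the part another 0.7 mm.

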